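# Clamp the etching plate: set the nut, close the cam lever

### The arm

A 6-joint arm with a two-finger parallel gripper is mounted at the origin on the work surface. World frame = base frame: x ahead of the robot, y to its left, z up, the work surface at z = 0. Lengths are in m, angles in degrees, forces in N, time in s.
With the tool pointing down it reaches from about 0.25 to 0.775 m from the base axis. Payload 8.9 kg.
Tool frame: the origin (TCP) lies midway between the tips of the shut fingers; the grasp point (between the pads) lies 19 mm behind it; z points along the fingers, y is the line along which they close (so a half turn about z gives the same grasp; the last joint's range is limited). The gripper opens to 85 mm and grips with 20 to 120 N. Pads are 22 mm wide; open, the fingers measure 114 mm over their backs; the gripper's body (76 mm by 85 mm) begins 54 mm behind the grasp point. The pads swing forward as they close: fully open they stand 13 mm farther back than shut.
Start: joints at [-82.981, 16.656, -8.789, 64.555, 0, 82.019], TCP at [0.136, -0.507, 0.231] pointing down, gripper open.
Joint ranges: [-144.48, 144.48], [-52.06, 99.96], [-74.48, 78.29], [-112.23, 115.85], [-86.99, 84.42], [-180, 180]. Speed limits (degrees/s): [127.2, 127.2, 159.86, 180, 180, 180].

### API

Orientations are given as [roll, pitch, yaw] about the fixed x, y, z axes, in that order (R = Rz(yaw) Ry(pitch) Rx(roll)).
In Python, from station import * gives the robot as it stands.
- The arm moves only by the tool jog_arm, never from a script. Its argument "deltas" is a list of rows, each an object of numbers: "dx", "dy", "dz": the shift along the tool's x, y, z in cm; "twist": the turn about the tool's z in degrees. In form: [{"dx": .., "dy": .., "dz": .., "twist": ..}, ...]. A call has exactly 8 rows; each row is the pose to reach, as a shift and turn from the pose commanded when the call began, along the tool's axes at that moment; what a row does not reach only later rows make up. A row lasts 1/8 s, in which the tool goes at most 62.5 mm and 10.7 degrees, less where a joint would pass 70% of its speed; a pose out of reach is approached as far as the arm can. A call with a gripper value outside its range is refused whole. "gripper" is the closure, from 0 (fully open) to 1 (shut), set as the call begins (left out, the last holds). The fingers move at their own pace and stop on an object; the grip force is fixed at half the most. Time passes only in rows, so rows that repeat a pose let the fingers close, or fill a call up. It gives the time, the measured TCP pose, the force, the opening and the grip force at its end, in the units of the state.
- sense(): the state, without advancing time (a new reading comes with each control period).
- capture(name): name is "scene" or "top" or "wrist"; returns the picture (480x640x3 uint8, red, green, blue); there is no depth.
- get_calibration(name): a dict with "K" (3x3 intrinsics, pixels), "world_to_cam" (4x4, takes a point from world to camera coordinates); the wrist camera has in their place "mount" (4x4, takes a point from camera to tool coordinates, whose origin is the TCP and whose axes are the flange's). Camera axes: x right, y down, z forward; pixel columns grow to the right and rows downward; lengths in m; the calibration is good to about 2 mm. The wrist camera is an equidistant fisheye: a pixel r from the principal point sees the ray r / f radians off the axis. A picture is of the moment at which its call begins: read the wrist's pose just before it. get_calibration takes no time and is no camera call.
- sign_off(): hands the job in; it is judged then, once.
Trained networks look in the newest picture that a camera, given by its name, has taken for a name from the list of things; names that differ only in an ending like _2 or _b are one class to them, and where a whole thing is asked for, a point or a joint stands for the part that bears it (a point fixed in the world has none). Each returns a list of dicts, best first, with "p" (0 to 1); they miss things now and then, are a little off and sometimes report something else, mostly with a low value. They report only what shows in the picture. A call takes as long as a camera call.
- recognise(camera, name): "location" ([row, column] in pixels, amid what is visible of it).
The state is a dict: "clock": time; "joint_positions": joint angles; "joint_vel": joint speeds; "tau": joint torques, N m; "position": TCP position; "eef_rot": TCP orientation; "ft_force": force on the tool from outside, world axes, zero at the start; "torque": the same for the moment, N m; "grip_width": opening from 0.0 (shut) to 1.0 (fully open); "finger_force": force on a finger pad.
Only numpy, scipy, OpenCV 4.12 (cv2) and the standard library are available. Lean on these libraries where they do the work, as an engineer would, in place of code of your own. Each camera call takes 0.05 s, during which the arm holds its last target. There are 200 camera calls.

### The job

Clamp the etching plate in its bench clamp: turn the brass wing nut until the red-gripped cam lever begins to meet firm resistance just at the middle of its swing, then bring the lever gently all the way home and let go. Never squeeze the plate much harder than a rightly set clamp does, and leave the plate and the things around it where they are.

Things in the scene. Friction and masses are not known exactly. Their poses are not given: they have to be found in the camera images.
- jig: The bench clamp: a plywood board 160 (x) x 290 (y) x 20 mm. A dark steel bed (130 x 152 mm) in its middle carries the plate; a green bar spans it along y, with a cam lever at the -y end that pulls the bar down, and at the +y end a brass wing nut that lifts the bed. Fixed to the bench. Origin at the centre of the board's underside; z up, x away from the robot at yaw 0.
- lever_pivot (a point): The lever's hinge: in the jig frame at (0, -110, 90) mm, hinge axis along the jig's y. A clevis 46 x 42 mm stands around it, top at 102 mm.
- lever_grip (a point): Centre of the red grip on the end of an 8 mm thick steel lever, 100 mm from the pivot: a round bar 18 mm thick, 44 mm long along the jig's y. It runs on an arc in the jig's x-z plane: seen from the pivot it stands 8 degrees + (2.0 - lever_angle) rad above the jig's -x, so when open it leans past upright. Free all round. Push it with the shut fingers pointing down; a pinched grip slips.
- lever_angle (a joint): Lever angle, rad: 0 open, 1.0 mid swing, 2.0 home on its stop. Stays where left; its own friction takes 6 N at the grip, 9 N while moving. Closing lowers the green bar by 7 mm per rad. Once the foot under the bar meets the plate, the grip resists more: held still, 0.6 N more for each further 0.1 rad. Rightly set, that rise begins at 1.0 (within 0.12); set slacker it begins later.
- nut_grip (a point): A point in the brass wing of the nut, on the nut's vertical axis, 14 mm below the wing's top edge and 22 mm above its lower edge; in the jig frame at (0, 110, 112) mm. The wing is 54 mm long (along this point's x, which turns with the nut), 12 mm thick and 36 mm tall. Grasp it across its thickness from above.
- nut_turn (a joint): Turn of the nut, rad, growing clockwise seen from above, which tightens: each rad lifts the bed and plate by 4 mm, so resistance begins 0.57 rad of lever earlier; anticlockwise lowers them. The nut keeps its height and stays where it is left; turning takes 0.55 N m. It starts too slack, by 0.35 to 2.1 rad, by how much cannot be seen (the foot is worn); when very slack the lever goes home with nothing more felt.
- foot: The black rubber foot, 32 mm across, under the middle of the bar. It presses the plate when the clamp is closed: about 15 N for each mm that it is driven beyond first touch, 87 to 120 N when rightly set and closed; over 150 N spoils the plate, and a lever set that tight springs open again. Origin at the centre of its upper face.
- plate: Etching plate of grey metal, 130 x 150 x 4 mm, lying loose on the bed under the bar, its underside 28 mm above the bench plus the bed's lift. Origin at the centre of its underside.
- loupe: Black loupe, 38 mm across and 32 mm high, standing on the plate between the bar and its far edge. Leave it.
- ink_tin: Ink tin with a red label, 76 mm across, 75 mm high. Leave it.
- ground_tin: Black tin, 72 mm across, 70 mm high. Leave it.
- amber_bottle: Amber bottle, 68 mm across, 160 mm high. Leave it.
- brayer: Ink roller with a wooden handle, 36 mm high. Leave it.
- scraper: Flat spatula lying on the bench. Leave it.
- lino_block: Wooden block, 70 x 90 x 22 mm. Leave it.

How it is judged:
By the outcome, as a careful person would: the job done as asked, in the order asked, and still so for the second after the job is handed in, with the robot touching nothing.
It also fails if it takes over 72 s, if anything falls off the work surface, if the arm or the gripper's body presses on something with over 40 N, if the wrist force passes 120 N, or if a joint passes its speed limit or range.

## Working session

There is one attempt and no reset: what is moved stays moved. The work goes in short steps, Python scripts to look and compute and a tool call to move; the robot and the scene stay as the last step left them, time stands still between calls to the robot, and variables do not carry over. Pictures are saved under pics/ and viewed, at most 10 in all, crops included, and the job is handed in when it is done.

Besides the shell and the picture viewer there is one more tool, called as name([rows], argument=value, ...), one row to a line, values as JSON. jog_arm: Moves the arm, as the interface text tells. Its arguments: {"type":"object","properties":{"deltas":{"type":"array","items":{"type":"object","properties":{"dx":{"type":"number"},"dy":{"type":"number"},"dz":{"type":"number"},"twist":{"type":"number"}}}},"gripper":{"type":"number"}},"required":["deltas"]}

```bash
mkdir -p pics; python3 - <<'E'
from station import *
import cv2,numpy as np
s=sense();print(s)
ims=[]
for c in("scene","top"):
    im=capture(c);cv2.imwrite(f"pics/{c}.png",im[:,:,::-1])
    k=get_calibration(c);print(c,k["K"].tolist() if hasattr(k["K"],'tolist') else k["K"],np.round(k["world_to_cam"],4).tolist())
    for n in("jig","lever_grip","nut_grip","foot","plate","loupe","lever_pivot","amber_bottle","ink_tin","ground_tin"):
        print(n,[(round(d["p"],2),np.round(d["location"]).tolist()) for d in recognise(c,n)[:2]])
print(sense()["clock"], {k:np.round(v,4).tolist() for k,v in get_calibration("wrist").items() if k in("K","mount")})
E
```

```text
{'clock': 0.0, 'joint_positions': array([-8.29828547e+01,  1.66890243e+01, -8.82917119e+00,  6.45539909e+01,
        5.82140201e-04,  8.20185596e+01]), 'joint_vel': array([ 0.10367503, -0.10005613, -0.15556873, -0.0197932 ,  0.10479862,
        0.07369755]), 'tau': array([-3.40438834e-03, -5.37139678e+01,  3.31380022e+01,  1.58207322e-02,
       -3.37289393e-04, -4.88120051e-06]), 'position': array([ 0.13582209, -0.50669795,  0.23074379]), 'eef_rot': array([-1.79928594e+02, -1.05997436e-02,  1.49985787e+01]), 'ft_force': array([ 0.13379686, -0.13534401,  0.02873776]), 'torque': array([0.04154516, 0.02093854, 0.02067416]), 'finger_force': 0.0, 'grip_width': 0.9973441936391025}
scene [[528.9729650180598, 0.0, 322.21295332730233], [0.0, 528.9729650180598, 233.33975440931846], [0.0, 0.0, 1.0]] [[0.3751, 0.9267, -0.0204, -0.1991], [0.5559, -0.2425, -0.795, -0.1957], [-0.7417, 0.2869, -0.6062, 1.6674], [0.0, 0.0, 0.0, 1.0]]
jig [(0.58, [273.0, 322.0])]
lever_grip [(0.91, [254.0, 281.0]), (0.38, [242.0, 376.0])]
nut_grip [(0.72, [244.0, 378.0])]
foot []
plate [(0.95, [279.0, 325.0]), (0.27,
[... 381 characters left out ...]
0.0076, -1.0, -0.0056, -0.0056], [-0.9841, -0.0065, -0.1773, 0.5575], [0.1772, 0.0068, -0.9841, 1.4066], [0.0, 0.0, 0.0, 1.0]]
jig [(0.8, [242.0, 329.0])]
lever_grip [(0.6, [225.0, 367.0]), (0.26, [234.0, 287.0])]
nut_grip [(0.46, [233.0, 285.0])]
foot []
plate [(0.62, [249.0, 331.0])]
loupe [(0.6, [226.0, 330.0]), (0.3, [305.0, 441.0])]
lever_pivot [(0.73, [244.0, 325.0])]
amber_bottle [(0.68, [211.0, 481.0]), (0.63, [232.0, 288.0])]
ink_tin [(0.93, [263.0, 194.0])]
ground_tin []
1.1 {'K': [[371.6483, 0.0, 323.5354], [0.0, 371.6483, 243.6215], [0.0, 0.0, 1.0]], 'mount': [[0.001, -0.9471, -0.3208, 0.0819], [1.0, 0.001, 0.0003, -0.0001], [0.0, -0.3208, 0.9471, -0.1435], [0.0, 0.0, 0.0, 1.0]]}
```

```bash
python3 - <<'E'
import cv2,numpy as np
a=cv2.imread("pics/scene.png")[190:350,210:450];b=cv2.imread("pics/top.png")[150:330,230:430]
cv2.imwrite("pics/sc.png",cv2.resize(a,None,fx=3.3,fy=3.3,interpolation=2));cv2.imwrite("pics/tc.png",cv2.resize(b,None,fx=3.3,fy=3.3,interpolation=2))
E
```

```text
(no output)
```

View pics/sc.png

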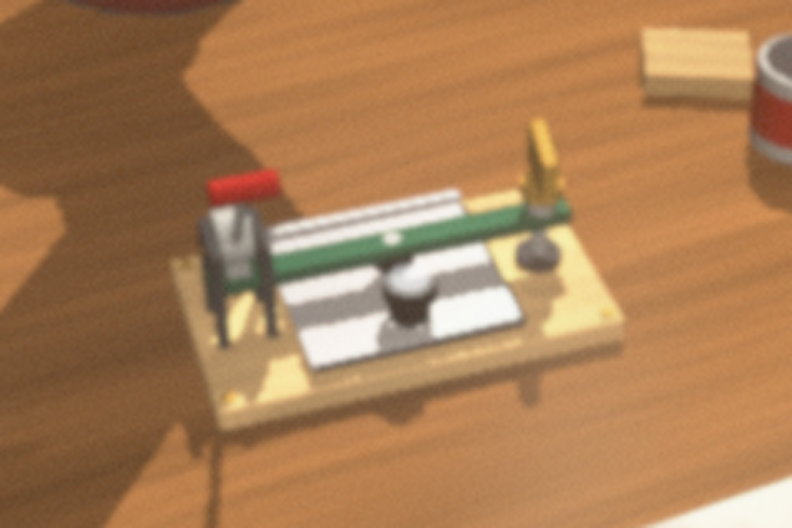

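View pics/tc.png

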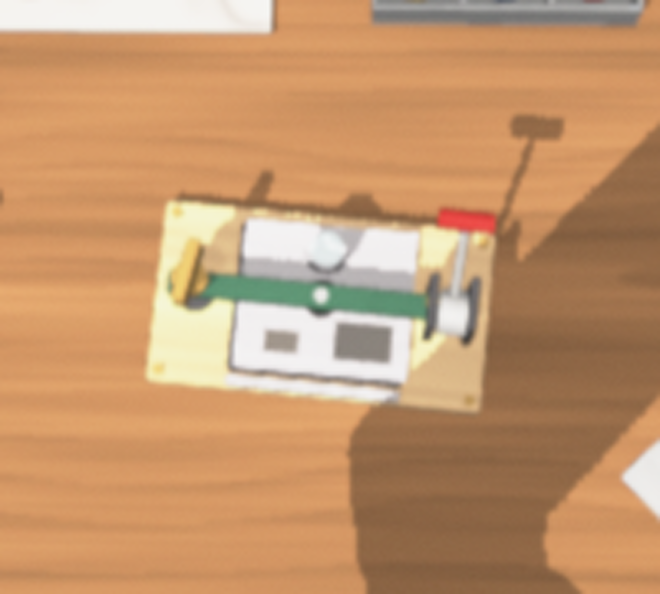

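View pics/top.png

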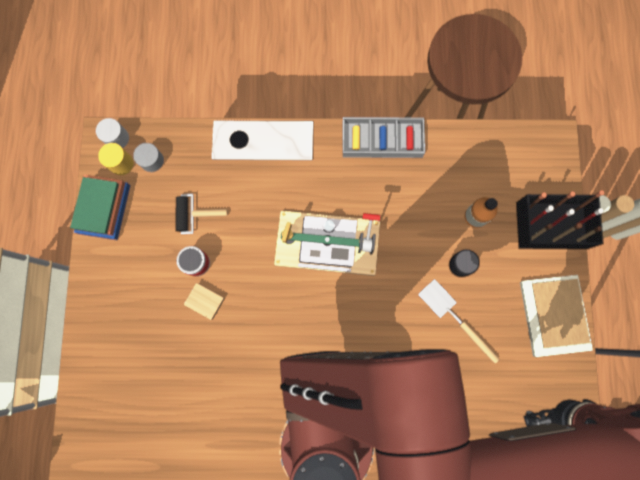

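```bash
cat > h.py <<'E'
from station import *
import cv2,numpy as np
from scipy.optimize import least_squares
def proj(c,P):
    k=get_calibration(c);T=np.array(k["world_to_cam"]);q=np.atleast_2d(P)@T[:3,:3].T+T[:3,3]
    q=q@np.array(k["K"]).T;return q[:,:2]/q[:,2:]
def jig2w(p,J):
    c,s=np.cos(p[2]),np.sin(p[2]);return np.atleast_2d(J)/1000@np.array([[c,s,0],[-s,c,0],[0,0,1]])+[p[0],p[1],0]
E
python3 - <<'E'
from h import *
JT=[[80,145,20],[80,-145,20],[53.9,-110,174],[-80,-145,0],[-80,145,0]]
top=np.array([[168,201],[495,233],[467,221],[480,411],[148,380]])/3.3+[230,150]
JS=[[53.9,-110,174],[80,-145,20],[80,145,20],[-80,-145,20]]
sc=np.array([[243,186],[218,418],[622,322],[172,264]])/3.3+[210,190]
f=lambda p:np.r_[(proj("top",jig2w(p,JT))-top).ravel(),(proj("scene",jig2w(p,JS))-sc).ravel()]
r=least_squares(f,[.5,0,-.09]);p=r.x;print(p,np.degrees(p[2]),np.round(r.fun.reshape(-1,2),1))
print("pivot,grip,nut",jig2w(p,[[0,-110,90],[53.9,-110,174],[0,110,112]]))
np.save("jig.npy",p)
E
```

```text
[ 0.56418914  0.00165888 -0.09303484] -5.330503737464158 [[-0.5 -1.1]
 [ 0.  -1.1]
 [-0.3 -2.1]
 [-0.7  0.6]
 [-0.3  0. ]
 [-0.3  2.2]
 [-1.1 -2.3]
 [ 0.6 -1.6]
 [-1.8 -2. ]]
pivot,grip,nut [[ 0.55397007 -0.10786541  0.09      ]
 [ 0.60763697 -0.11287276  0.174     ]
 [ 0.57440822  0.11118317  0.112     ]]
```

jog_arm([
  {"dx": 4,"dy": -1.6,"dz": -0.5,"twist": 2},
  {"dx": 9,"dy": -3.7,"dz": -1,"twist": 5},
  {"dx": 14.6,"dy": -6,"dz": -1.5,"twist": 8},
  {"dx": 20,"dy": -8.3,"dz": -2,"twist": 11},
  {"dx": 26,"dy": -10.7,"dz": -2.5,"twist": 14},
  {"dx": 32,"dy": -13.2,"dz": -3,"twist": 17},
  {"dx": 38,"dy": -15.7,"dz": -3,"twist": 20.3},
  {"dx": 43,"dy": -17.8,"dz": -3,"twist": 20.3},
], gripper=1)

```text
clock: 2.1
position: [0.5068, -0.2224, 0.2616]
eef_rot: [180.0, -0.0, -5.3]
ft_force: [-0.0, -1.9, 0.5]
grip_width: -0.004
finger_force: 0.0
```

```bash
cat >> h.py <<'E'
from scipy.spatial.transform import Rotation as Ro
def wray(s,px):
    k=get_calibration("wrist");K=np.array(k["K"]);M=np.array(k["mount"])
    d=(np.atleast_2d(px)-K[:2,2])/K[0,0];r=np.linalg.norm(d,axis=1,keepdims=True)
    v=np.c_[d/r*np.sin(r),np.cos(r)]
    R=Ro.from_euler("xyz",s["eef_rot"],degrees=True).as_matrix()
    return R@M[:3,3]+s["position"], v@M[:3,:3].T@R.T
def wproj(s,P):
    k=get_calibration("wrist");K=np.array(k["K"]);M=np.array(k["mount"])
    R=Ro.from_euler("xyz",s["eef_rot"],degrees=True).as_matrix()
    q=((np.atleast_2d(P)-s["position"])@R-M[:3,3])@M[:3,:3]
    n=np.linalg.norm(q[:,:2],axis=1,keepdims=True)
    return q[:,:2]/n*np.arctan2(n,q[:,2:])*K[0,0]+K[:2,2]
E
python3 - <<'E'
from h import *
s=sense();im=capture("wrist");cv2.imwrite("pics/w1.png",im[:,:,::-1])
import json;json.dump({k:np.asarray(v).tolist() for k,v in s.items()},open("s1.json","w"))
p=np.load("jig.npy");print(s["position"],s["eef_rot"],s["ft_force"],s["joint_vel"])
print(wproj(s,jig2w(p,[[0,-110,90],[53.9,-110,174],[0,110,126],[80,-145,20],[-80,-145,20]])))
for n in("lever_grip","nut_grip"):print(n,[(d["p"],d["location"]) for d in recognise("wrist",n)[:2]])
E
```

```text
[ 0.50678009 -0.22240635  0.26156951] [ 1.79975123e+02 -3.87856657e-02 -5.33905383e+00] [-0.03433241 -1.88843212  0.48045288] [49.98695328 24.2585008  33.74309352  9.37125001 -0.11682162 48.64194456]
[[190.2080075  178.59817206]
 [143.7356382  119.27240788]
 [ -2.85647875 198.77825621]
 [242.08135189  91.62778532]
 [247.73982156 239.55952483]]
lever_grip [(0.84, [137.9, 164.6]), (0.17, [172.4, 104.8])]
nut_grip [(0.56, [197.4, 11.0])]
```

View pics/w1.png

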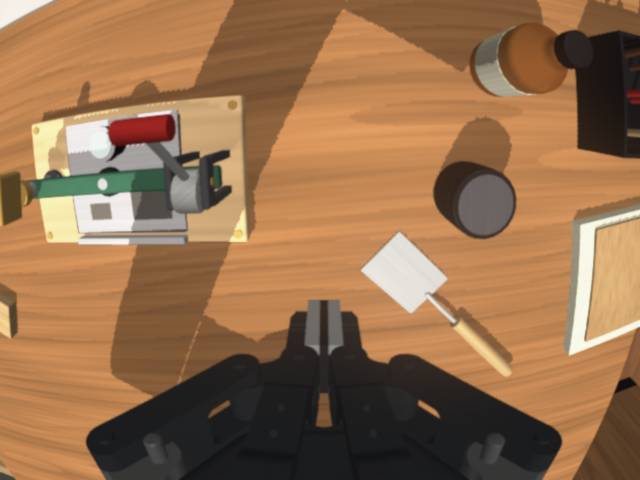

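jog_arm([
  {"dx": 4,"dy": -3.5},
  {"dx": 8,"dy": -7.5},
  {"dx": 11.5,"dy": -10.5},
  {"dx": 13,"dy": -11.9},
  {"dx": 13,"dy": -11.9},
  {"dx": 13,"dy": -11.9},
  {"dx": 13,"dy": -11.9},
  {"dx": 13,"dy": -11.9},
])

```text
invalid input
```

```bash
python3 - <<'E'
from h import *
s=sense();im=capture("wrist");cv2.imwrite("pics/w2.png",im[:,:,::-1])
import json;json.dump({k:np.asarray(v).tolist() for k,v in s.items()},open("s2.json","w"))
p=np.load("jig.npy");print(s["position"],s["eef_rot"],s["ft_force"])
print(np.round(wproj(s,jig2w(p,[[0,-110,90],[53.9,-110,174],[0,110,126],[80,-145,20],[-80,-145,20],[80,145,20],[-80,145,20]]))))
for n in("lever_grip","nut_grip"):print(n,[(d["p"],d["location"]) for d in recognise("wrist",n)[:2]])
E
```

```text
[ 0.50689686 -0.22172389  0.26088258] [-1.79979373e+02  9.99640928e-03 -5.04140120e+00] [-0.49097793 -0.97937171 -0.37984702]
[[191. 178.]
 [145. 118.]
 [ -3. 197.]
 [243.  91.]
 [248. 239.]
 [ 32. 120.]
 [ 46. 239.]]
lever_grip [(0.86, [138.6, 165.7])]
nut_grip [(0.87, [195.6, 10.3]), (0.62, [146.5, 104.1])]
```

View pics/w2.png

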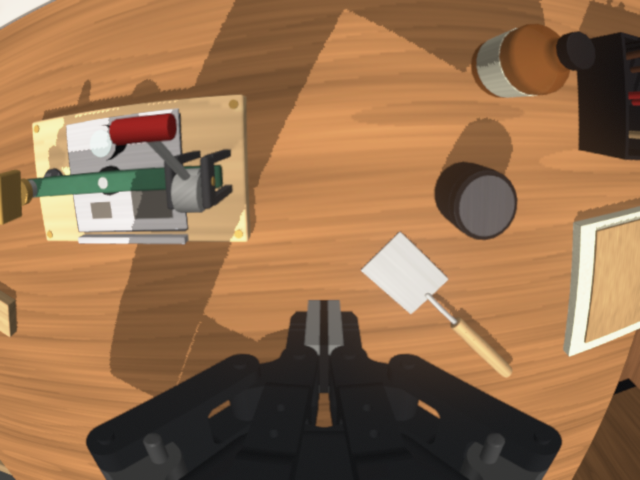

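```bash
python3 - <<'E'
from h import *
import json;s={k:np.array(v) for k,v in json.load(open("s2.json")).items()}
J=[[53.9,-110,174],[80,-145,20],[-80,-145,20],[80,145,20],[-80,145,20]]
w=np.array([[142,128],[245,96],[247,242],[33,124],[47,241]])
r=least_squares(lambda p:(wproj(s,jig2w(p,J))-w).ravel(),np.load("jig.npy"));p=r.x
print(p,np.degrees(p[2]),r.fun.round(1))
p0=np.load("jig.npy");p=(p0+2*p)/3;np.save("jig.npy",p);print(p)
for th in(0,.5,1,1.2,1.4,1.6,1.8,1.9,2):
    f=np.radians(8)+2-th
    x=-100*np.cos(f)+9*np.sin(f)+11;z=90+100*np.sin(f)+9*np.cos(f)
    print(th,round(x,1),round(z,1),jig2w(p,[x,-110,z]).round(4),"tan",np.round([-np.sin(f),-np.cos(f)],2))
E
```

```text
[ 0.55913019  0.00313607 -0.09642361] -5.5246657443791936 [ 2.1 -1.5 -2.3  0.3  0.4  2.1 -1.7 -0.8 -0.6  1. ]
[ 0.56081651  0.00264368 -0.09529402]
0 72.4 169.4 [[ 0.6225 -0.1138  0.1694]] tan [-0.84  0.54]
0.5 26.9 189.1 [[ 0.5771 -0.1094  0.1891]] tan [-1.    0.07]
1 -22.6 184.6 [[ 0.5278 -0.1047  0.1846]] tan [-0.91 -0.42]
1.2 -40.7 176.0 [[ 0.5098 -0.103   0.176 ]] tan [-0.81 -0.59]
1.4 -56.8 164.0 [[ 0.4938 -0.1015  0.164 ]] tan [-0.67 -0.74]
1.6 -70.2 149.1 [[ 0.4805 -0.1002  0.1491]] tan [-0.51 -0.86]
1.8 -80.3 131.8 [[ 0.4704 -0.0992  0.1318]] tan [-0.33 -0.94]
1.9 -84.0 122.5 [[ 0.4667 -0.0989  0.1225]] tan [-0.24 -0.97]
2 -86.8 112.8 [[ 0.464  -0.0986  0.1128]] tan [-0.14 -0.99]
```

jog_arm([
  {"dx": 4,"dy": -3.5,"dz": 0,"twist": 0},
  {"dx": 8,"dy": -7.5,"dz": 0,"twist": 0},
  {"dx": 11.5,"dy": -10.5,"dz": 0,"twist": 0},
  {"dx": 13,"dy": -11.9,"dz": 0,"twist": 0},
  {"dx": 13,"dy": -11.9,"dz": 2,"twist": 0},
  {"dx": 13,"dy": -11.9,"dz": 5,"twist": 0},
  {"dx": 13,"dy": -11.9,"dz": 8,"twist": 0},
  {"dx": 13,"dy": -11.9,"dz": 9.5,"twist": 0},
])

```text
clock: 3.4
position: [0.6442, -0.1187, 0.1649]
eef_rot: [-180.0, 0.1, -5.4]
ft_force: [0.6, -0.0, -0.3]
grip_width: 0.001
finger_force: 0.0
```

jog_arm([
  {"dx": -1.1,"dy": 0,"dz": 0,"twist": 0},
  {"dx": -2.3,"dy": 0,"dz": 0,"twist": 0},
  {"dx": -3.3,"dy": 0,"dz": -0.4,"twist": 0},
  {"dx": -4.4,"dy": 0,"dz": -0.9,"twist": 0},
  {"dx": -5.5,"dy": 0,"dz": -1.2,"twist": 0},
  {"dx": -6.5,"dy": 0,"dz": -1.5,"twist": 0},
  {"dx": -7.3,"dy": 0,"dz": -1.7,"twist": 0},
  {"dx": -7.8,"dy": 0,"dz": -1.7,"twist": 0},
])

```text
clock: 4.4
position: [0.5702, -0.111, 0.1859]
eef_rot: [180.0, -0.4, -5.3]
ft_force: [9.7, 1.2, 0.0]
grip_width: -0.003
finger_force: 4.5
```

jog_arm([
  {"dx": -1,"dy": 0,"dz": -0.2,"twist": 0},
  {"dx": -2,"dy": 0,"dz": -0.3,"twist": 0},
  {"dx": -3,"dy": 0,"dz": -0.2,"twist": 0},
  {"dx": -4,"dy": 0,"dz": 0.0,"twist": 0},
  {"dx": -5,"dy": 0,"dz": 0.4,"twist": 0},
  {"dx": -5.8,"dy": 0,"dz": 0.8,"twist": 0},
  {"dx": -5.8,"dy": 0,"dz": 0.8,"twist": 0},
  {"dx": -5.8,"dy": 0,"dz": 0.8,"twist": 0},
])

```text
clock: 5.4
position: [0.5117, -0.1056, 0.1775]
eef_rot: [179.9, -0.3, -5.3]
ft_force: [3.1, 0.5, 9.7]
grip_width: 0.003
finger_force: 4.5
```

```bash
cat >> h.py <<'E'
def rep():
    s=sense();p=np.load("jig.npy");c,n=np.cos(p[2]),np.sin(p[2]);d=s["position"][:2]-p[:2]
    x,y=1000*(c*d[0]+n*d[1]),1000*(-n*d[0]+c*d[1]);z=1000*s["position"][2]
    # corner (x-11,z) at 9 mm normal from the lever line: r=hyp(100,9)
    f=np.pi-np.arctan2(z-90,x-11)-np.arctan2(9,100) if 0 else np.arctan2(z-90,-(x-11))-np.arctan2(9,100)
    th=np.radians(8)+2-f;F=s["ft_force"];Fx=c*F[0]+n*F[1]
    print("t",s["clock"],"jig xyz",np.round([x,y,z],1),"r",round(np.hypot(x-11,z-90),1),"th",round(th,3),"Fx,Fz",round(Fx,2),round(F[2],2),"tan",round(Fx*np.sin(f)+F[2]*np.cos(f),2))
E
python3 -c "
from h import *
for i in range(3): rep(); capture('wrist')"
```

```text
t 5.4 jig xyz [ -38.6 -112.5  177.5] r 100.6 th 1.175 Fx,Fz 3.08 9.67 tan 8.04
t 5.45 jig xyz [ -38.6 -112.5  177.5] r 100.6 th 1.174 Fx,Fz 2.87 9.84 tan 7.96
t 5.5 jig xyz [ -38.6 -112.5  177.5] r 100.6 th 1.174 Fx,Fz 2.6 10.19 tan 7.94
```

jog_arm([
  {"dx": -0.4,"dy": 0,"dz": 0.3,"twist": 0},
  {"dx": -0.9,"dy": 0,"dz": 0.6,"twist": 0},
  {"dx": -1.3,"dy": 0,"dz": 0.95,"twist": 0},
  {"dx": -1.6,"dy": 0,"dz": 1.25,"twist": 0},
  {"dx": -1.6,"dy": 0,"dz": 1.25,"twist": 0},
  {"dx": -1.6,"dy": 0,"dz": 1.25,"twist": 0},
  {"dx": -1.6,"dy": 0,"dz": 1.25,"twist": 0},
  {"dx": -1.6,"dy": 0,"dz": 1.25,"twist": 0},
])

```text
clock: 6.55
position: [0.495, -0.104, 0.1645]
eef_rot: [179.9, -0.2, -5.3]
ft_force: [0.7, -0.9, 7.9]
grip_width: -0.0
finger_force: 3.3
```

```bash
python3 -c "
from h import *
for i in range(2): rep(); capture('wrist')"
```

```text
t 6.55 jig xyz [ -55.3 -112.5  164.5] r 99.7 th 1.386 Fx,Fz 0.81 7.86 tan 6.29
t 6.6 jig xyz [ -55.3 -112.4  164.5] r 99.7 th 1.386 Fx,Fz 0.91 7.42 tan 6.03
```

jog_arm([
  {"dx": -0.4,"dy": 0,"dz": 0.35,"twist": 0},
  {"dx": -0.75,"dy": 0,"dz": 0.75,"twist": 0},
  {"dx": -1.1,"dy": 0,"dz": 1.15,"twist": 0},
  {"dx": -1.35,"dy": 0,"dz": 1.5,"twist": 0},
  {"dx": -1.35,"dy": 0,"dz": 1.5,"twist": 0},
  {"dx": -1.35,"dy": 0,"dz": 1.5,"twist": 0},
  {"dx": -1.35,"dy": 0,"dz": 1.5,"twist": 0},
  {"dx": -1.35,"dy": 0,"dz": 1.5,"twist": 0},
])

```text
clock: 7.65
position: [0.4813, -0.1027, 0.1492]
eef_rot: [179.9, -0.1, -5.3]
ft_force: [0.8, -0.3, 6.9]
grip_width: -0.002
finger_force: 2.5
```

```bash
python3 -c "
from h import *
for i in range(2): rep(); capture('wrist')"
```

```text
t 7.65 jig xyz [ -69.1 -112.4  149.2] r 99.6 th 1.593 Fx,Fz 0.81 6.88 tan 6.3
t 7.7 jig xyz [ -69.2 -112.4  149.2] r 99.6 th 1.594 Fx,Fz 1.14 5.64 tan 5.41
```

jog_arm([
  {"dx": -0.25,"dy": 0,"dz": 0.45,"twist": 0},
  {"dx": -0.55,"dy": 0,"dz": 0.9,"twist": 0},
  {"dx": -0.8,"dy": 0,"dz": 1.35,"twist": 0},
  {"dx": -1.0,"dy": 0,"dz": 1.75,"twist": 0},
  {"dx": -1.0,"dy": 0,"dz": 1.75,"twist": 0},
  {"dx": -1.0,"dy": 0,"dz": 1.75,"twist": 0},
  {"dx": -1.0,"dy": 0,"dz": 1.75,"twist": 0},
  {"dx": -1.0,"dy": 0,"dz": 1.75,"twist": 0},
])

```text
clock: 8.75
position: [0.4717, -0.1017, 0.1314]
eef_rot: [179.9, -0.1, -5.3]
ft_force: [1.6, -1.3, 7.7]
grip_width: 0.005
finger_force: 3.5
```

```bash
python3 -c "
from h import *
for i in range(2): rep(); capture('wrist')"
```

```text
t 8.75 jig xyz [ -78.8 -112.4  131.4] r 98.9 th 1.797 Fx,Fz 1.69 7.74 tan 7.86
t 8.8 jig xyz [ -78.8 -112.4  131.4] r 98.9 th 1.797 Fx,Fz 2.04 7.59 tan 7.83
```

```bash
cat >> h.py <<'E'
def avg(n=8):
    for i in range(n): rep(); capture("wrist")
E
python3 -c "
from h import *
avg(6)"
```

```text
t 8.85 jig xyz [ -78.8 -112.4  131.5] r 98.9 th 1.797 Fx,Fz 1.8 7.64 tan 7.8
t 8.9 jig xyz [ -78.8 -112.4  131.4] r 98.9 th 1.797 Fx,Fz 2.63 7.9 tan 8.32
t 8.95 jig xyz [ -78.8 -112.4  131.4] r 98.9 th 1.797 Fx,Fz 2.05 7.05 tan 7.33
t 9.0 jig xyz [ -78.8 -112.4  131.5] r 98.9 th 1.797 Fx,Fz 3.0 7.04 tan 7.64
t 9.05 jig xyz [ -78.8 -112.4  131.4] r 98.9 th 1.797 Fx,Fz 1.81 6.83 tan 7.04
t 9.1 jig xyz [ -78.8 -112.4  131.4] r 98.9 th 1.797 Fx,Fz 3.16 7.7 tan 8.31
```

jog_arm([
  {"dx": -0.15,"dy": 0,"dz": 0.3,"twist": 0},
  {"dx": -0.25,"dy": 0,"dz": 0.6,"twist": 0},
  {"dx": -0.35,"dy": 0,"dz": 0.95,"twist": 0},
  {"dx": -0.45,"dy": 0,"dz": 1.3,"twist": 0},
  {"dx": -0.45,"dy": 0,"dz": 1.3,"twist": 0},
  {"dx": -0.45,"dy": 0,"dz": 1.3,"twist": 0},
  {"dx": -0.45,"dy": 0,"dz": 1.3,"twist": 0},
  {"dx": -0.45,"dy": 0,"dz": 1.3,"twist": 0},
])

```text
clock: 10.15
position: [0.4666, -0.1012, 0.118]
eef_rot: [180.0, -0.0, -5.3]
ft_force: [1.3, -2.2, 4.9]
grip_width: 0.001
finger_force: 2.8
```

```bash
python3 -c "
from h import *
avg(6)"
```

```text
t 10.15 jig xyz [ -83.9 -112.4  118. ] r 99.0 th 1.943 Fx,Fz 1.46 4.87 tan 5.06
t 10.2 jig xyz [ -84.  -112.3  118. ] r 99.0 th 1.943 Fx,Fz 0.09 5.44 tan 5.35
t 10.25 jig xyz [ -83.9 -112.4  118. ] r 99.0 th 1.943 Fx,Fz 0.69 6.47 tan 6.48
t 10.3 jig xyz [ -83.9 -112.4  118. ] r 99.0 th 1.943 Fx,Fz 0.75 5.74 tan 5.77
t 10.35 jig xyz [ -84.  -112.4  118. ] r 99.0 th 1.943 Fx,Fz 0.13 5.9 tan 5.81
t 10.4 jig xyz [ -83.9 -112.3  118. ] r 99.0 th 1.943 Fx,Fz 0.52 6.36 tan 6.34
```

jog_arm([
  {"dx": 0,"dy": 0,"dz": -2,"twist": 0},
  {"dx": 0,"dy": 0,"dz": -5,"twist": 0},
  {"dx": -0.6,"dy": 0,"dz": -6,"twist": 0},
  {"dx": -1.3,"dy": 0,"dz": -6,"twist": 0},
  {"dx": -1.3,"dy": 0,"dz": -6,"twist": 0},
  {"dx": -1.3,"dy": 0,"dz": -6,"twist": 0},
  {"dx": -1.3,"dy": 0,"dz": -6,"twist": 0},
  {"dx": -1.3,"dy": 0,"dz": -6,"twist": 0},
], gripper=0)

```text
clock: 11.45
position: [0.4534, -0.0995, 0.1771]
eef_rot: [-180.0, 0.0, -5.3]
ft_force: [0.0, -0.5, 0.4]
grip_width: 1.0
finger_force: 0.0
```

```bash
python3 -c "
from h import *
rep();s=sense();im=capture('wrist');cv2.imwrite('pics/w3.png',im[:,:,::-1]);p=np.load('jig.npy')
f=np.radians(8)+.06
print(wproj(s,jig2w(p,[[-100*np.cos(f),-110+d,90+100*np.sin(f)] for d in(-22,0,22)])))
print(wproj(s,jig2w(p,[[0,110,126],[27,110,126],[-27,110,126]])))
"
```

```text
t 11.45 jig xyz [ -97.2 -111.9  177.1] r 138.9 th 1.552 Fx,Fz 0.08 0.4 tan 0.38
[[355.96131259 261.38391074]
 [319.92787078 261.2938433 ]
 [283.95518582 261.09334337]]
[[  1.06835433 130.68118177]
 [ -0.53465204  92.69466681]
 [  4.61219886 168.71859079]]
```

View pics/w3.png

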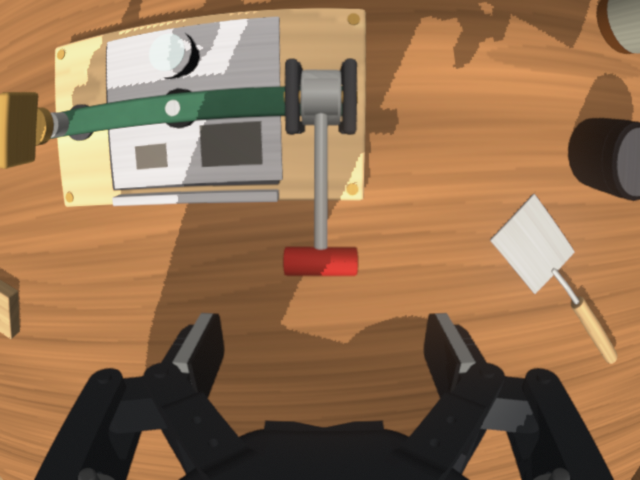

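jog_arm([
  {"dx": -0.1,"dy": -0.2,"dz": 1.5,"twist": 0},
  {"dx": -0.1,"dy": -0.2,"dz": 3,"twist": 0},
  {"dx": -0.1,"dy": -0.2,"dz": 4.5,"twist": 0},
  {"dx": -0.1,"dy": -0.2,"dz": 6,"twist": 0},
  {"dx": -0.1,"dy": -0.2,"dz": 7.5,"twist": 0},
  {"dx": -0.1,"dy": -0.2,"dz": 8.4,"twist": 0},
  {"dx": -0.1,"dy": -0.2,"dz": 8.4,"twist": 0},
  {"dx": -0.1,"dy": -0.2,"dz": 8.4,"twist": 0},
], gripper=0)

```text
clock: 12.5
position: [0.4529, -0.0976, 0.0937]
eef_rot: [180.0, -0.0, -5.3]
ft_force: [0.8, -0.0, -0.2]
grip_width: 1.001
finger_force: 0.0
```

jog_arm([
  {"dx": 0,"dy": 0,"dz": 0,"twist": 0},
  {"dx": 0,"dy": 0,"dz": 0,"twist": 0},
  {"dx": 0,"dy": 0,"dz": 0,"twist": 0},
  {"dx": 0,"dy": 0,"dz": 0,"twist": 0},
  {"dx": 0,"dy": 0,"dz": 0,"twist": 0},
  {"dx": 0,"dy": 0,"dz": 0,"twist": 0},
  {"dx": 0,"dy": 0,"dz": 0,"twist": 0},
  {"dx": 0,"dy": 0,"dz": 0,"twist": 0},
], gripper=1)

```text
clock: 13.5
position: [0.4527, -0.0975, 0.0936]
eef_rot: [180.0, -0.0, -5.3]
ft_force: [-1.4, 0.7, 5.9]
grip_width: 0.502
finger_force: 62.3
```

jog_arm([
  {"dx": 0.4,"dy": 0,"dz": -1.4,"twist": 0},
  {"dx": 1.2,"dy": 0,"dz": -3.2,"twist": 0},
  {"dx": 2.4,"dy": 0,"dz": -4.8,"twist": 0},
  {"dx": 3.9,"dy": 0,"dz": -6.1,"twist": 0},
  {"dx": 5.6,"dy": 0,"dz": -7.1,"twist": 0},
  {"dx": 6.5,"dy": 0,"dz": -7.5,"twist": 0},
  {"dx": 7.5,"dy": 0,"dz": -7.8,"twist": 0},
  {"dx": 7.5,"dy": 0,"dz": -7.8,"twist": 0},
])

```text
clock: 14.5
position: [0.5248, -0.1041, 0.1697]
eef_rot: [-180.0, 0.4, -5.2]
ft_force: [-6.7, -1.6, -2.7]
grip_width: 0.484
finger_force: 60.8
```

jog_arm([
  {"dx": 0,"dy": 0,"dz": 0,"twist": 0},
  {"dx": 0,"dy": 0,"dz": 0,"twist": 0},
  {"dx": 0,"dy": 0,"dz": 0,"twist": 0},
  {"dx": 0,"dy": 0,"dz": -2,"twist": 0},
  {"dx": 0,"dy": 0,"dz": -4,"twist": 0},
  {"dx": 0,"dy": 0,"dz": -6,"twist": 0},
  {"dx": 0,"dy": -4,"dz": -6,"twist": 0},
  {"dx": 0,"dy": -9,"dz": -6,"twist": 0},
], gripper=0)

```text
clock: 15.5
position: [0.5361, -0.0145, 0.2318]
eef_rot: [180.0, -0.1, -5.4]
ft_force: [-0.3, 0.7, 0.3]
grip_width: 0.994
finger_force: 0.0
```

jog_arm([
  {"dx": 0.5,"dy": -2,"dz": 0,"twist": 0},
  {"dx": 1,"dy": -5,"dz": 0,"twist": 0},
  {"dx": 1.5,"dy": -8,"dz": 0,"twist": 0},
  {"dx": 2.3,"dy": -11,"dz": 0,"twist": 0},
  {"dx": 2.3,"dy": -13,"dz": 0,"twist": 0},
  {"dx": 2.3,"dy": -13,"dz": 1,"twist": 0},
  {"dx": 2.3,"dy": -13,"dz": 1,"twist": 0},
  {"dx": 2.3,"dy": -13,"dz": 1,"twist": 0},
])

```text
clock: 16.5
position: [0.5692, 0.0697, 0.2212]
eef_rot: [-177.9, 0.1, -1.5]
ft_force: [0.6, 0.2, -0.8]
grip_width: 0.998
finger_force: 0.0
```

```bash
python3 -c "
from h import *
rep();s=sense();print(s['joint_positions'][[0,5]]);im=capture('wrist');cv2.imwrite('pics/w4.png',im[:,:,::-1]);p=np.load('jig.npy')
import json;json.dump({k:np.asarray(v).tolist() for k,v in s.items()},open('s4.json','w'))
print(wproj(s,jig2w(p,[[0,110,126],[27,110,126],[-27,110,126],[0,110,90]])))
f=np.radians(8)+1.2
print(wproj(s,jig2w(p,[[-100*np.cos(f),-110+d,90+100*np.sin(f)] for d in(-22,0,22)])))
"
```

```text
t 16.5 jig xyz [  1.9  67.6 221.2] r 131.5 th 0.728 Fx,Fz 0.62 -0.77 tan 0.49
[ -1.50821386 179.94349197]
[[266.58878689 242.69049668]
 [267.62988251 204.41115033]
 [265.97913178 278.43353964]
 [274.94903473 227.90277371]]
[[609.12503361 329.81654938]
 [587.36051163 330.55588622]
 [563.19428258 331.11786357]]
```

View pics/w4.png

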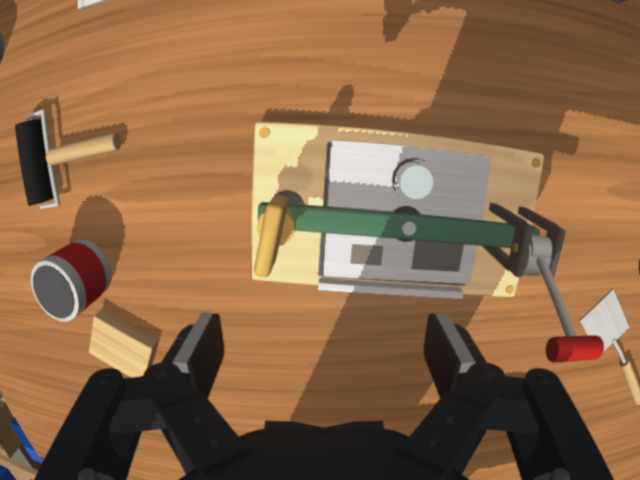

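jog_arm([
  {"dx": 0,"dy": 0,"dz": 0,"twist": -10},
  {"dx": 0,"dy": 0,"dz": 0,"twist": -20},
  {"dx": 0,"dy": 0,"dz": 0,"twist": -30.5},
  {"dx": 0,"dy": 0,"dz": 0,"twist": -41},
  {"dx": 0,"dy": 0,"dz": 0,"twist": -51.5},
  {"dx": 0,"dy": 0,"dz": 0,"twist": -62},
  {"dx": 0,"dy": 0,"dz": 0,"twist": -72.5},
  {"dx": 0,"dy": 0,"dz": 0,"twist": -83},
])

```text
clock: 17.55
position: [0.5695, 0.0699, 0.2217]
eef_rot: [-179.7, -2.1, 81.9]
ft_force: [-0.7, -0.2, -0.2]
grip_width: 1.004
finger_force: 0.0
```

jog_arm([
  {"dx": 0,"dy": 0,"dz": 0,"twist": -10.5},
  {"dx": 0,"dy": 0,"dz": 0,"twist": -21},
  {"dx": 0,"dy": 0,"dz": 0,"twist": -31.5},
  {"dx": 0,"dy": 0,"dz": 0,"twist": -42},
  {"dx": 0,"dy": 0,"dz": 0,"twist": -52.5},
  {"dx": 0,"dy": 0,"dz": 0,"twist": -63},
  {"dx": 0,"dy": 0,"dz": 0,"twist": -73.5},
  {"dx": 0,"dy": 0,"dz": 0,"twist": -83},
])

```text
clock: 18.55
position: [0.5695, 0.0699, 0.2216]
eef_rot: [178.0, -0.5, 164.9]
ft_force: [0.5, -0.4, -0.5]
grip_width: 0.999
finger_force: 0.0
```

```bash
cat >> h.py <<'E'
def todelta(W):
    s=sense();R=Ro.from_euler("xyz",s["eef_rot"],degrees=True).as_matrix();return 100*R.T@(np.array(W)-s["position"])
E
python3 -c "
from h import *
rep();s=sense();print(s['eef_rot'],s['joint_positions'][[0,5]]);p=np.load('jig.npy')
R=Ro.from_euler('xyz',s['eef_rot'],degrees=True).as_matrix()
print(R[:,2], jig2w(p,[0,110,112]))
g=jig2w(p,[0,110,114])[0]+R[:,2]*.019
print('to grasp',todelta(g),'hover60',todelta(g-R[:,2]*.06))
import json;s4={k:np.array(v) for k,v in json.load(open('s4.json')).items()}
o,v=wray(s4,[[279,197],[264,275],[271.5,236]]);P=o+v*((.126-o[2])/v[:,2:]);print(P,np.degrees(np.arctan2(*(P[0]-P[1])[[1,0]])))
"
```

```text
t 18.55 jig xyz [  2.2  67.8 221.6] r 131.9 th 0.725 Fx,Fz 0.5 -0.48 tan 0.42
[177.97951949  -0.53478884 164.90160565] [-1.49256317 13.61445412]
[ 1.77694681e-04  3.64693688e-02 -9.99334756e-01] [[0.57128299 0.1121446  0.112     ]]
to grasp [ 0.8240661   3.74326848 12.81052081] hover60 [0.8240661  3.74326848 6.81052081]
[[0.60434802 0.1019242  0.126     ]
 [0.54839398 0.1162594  0.126     ]
 [0.57739606 0.10868696 0.126     ]] -14.369870371890638
```

jog_arm([
  {"dx": 0.3,"dy": 2,"dz": 1,"twist": 0},
  {"dx": 0.6,"dy": 3.7,"dz": 3,"twist": 0},
  {"dx": 0.6,"dy": 3.7,"dz": 5,"twist": 0},
  {"dx": 0.6,"dy": 3.7,"dz": 6.5,"twist": 0},
  {"dx": 0.6,"dy": 3.7,"dz": 6.5,"twist": 0},
  {"dx": 0.6,"dy": 3.7,"dz": 6.5,"twist": 0},
  {"dx": 0.6,"dy": 3.7,"dz": 6.5,"twist": 0},
  {"dx": 0.6,"dy": 3.7,"dz": 6.5,"twist": 0},
])

```text
clock: 19.55
position: [0.5738, 0.1097, 0.1583]
eef_rot: [178.0, -0.5, 164.6]
ft_force: [0.0, 0.3, -0.6]
grip_width: 1.005
finger_force: 0.0
```

```bash
python3 -c "
from h import *
rep();s=sense();im=capture('wrist');cv2.imwrite('pics/w5.png',im[:,:,::-1]);p=np.load('jig.npy')
import json;json.dump({k:np.asarray(v).tolist() for k,v in s.items()},open('s5.json','w'))
a=np.radians(-9)
print(wproj(s,jig2w(p,[[0,110,126],[27*np.cos(a),110+27*np.sin(a),126],[-27*np.cos(a),110-27*np.sin(a),126],[0,110,90]])))
"
```

```text
t 19.55 jig xyz [  2.7 107.8 158.3] r 68.8 th 0.779 Fx,Fz -0.0 -0.62 tan -0.13
[[324.9510981  281.91764427]
 [325.66377643 326.41332314]
 [324.14382164 232.08266654]
 [322.62508548 257.75728095]]
```

View pics/w5.png

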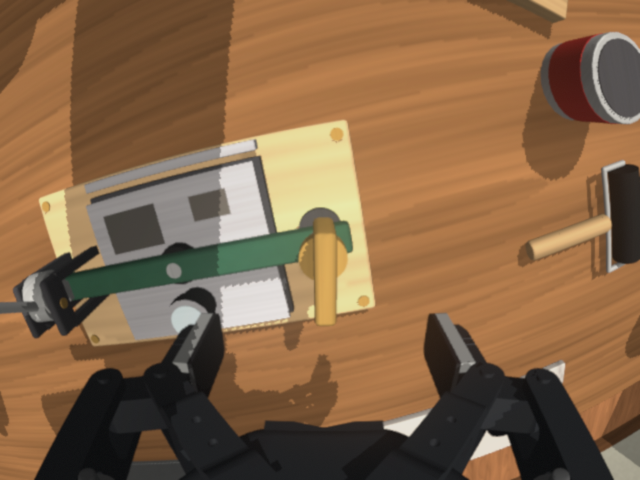

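jog_arm([
  {"dx": 0.25,"dy": 0,"dz": 1.5,"twist": 0},
  {"dx": 0.25,"dy": 0,"dz": 3,"twist": 0},
  {"dx": 0.25,"dy": 0,"dz": 4.5,"twist": 0},
  {"dx": 0.25,"dy": 0,"dz": 5.7,"twist": 0},
  {"dx": 0.25,"dy": 0,"dz": 6.3,"twist": 0},
  {"dx": 0.25,"dy": 0,"dz": 6.3,"twist": 0},
  {"dx": 0.25,"dy": 0,"dz": 6.3,"twist": 0},
  {"dx": 0.25,"dy": 0,"dz": 6.3,"twist": 0},
])

```text
clock: 20.6
position: [0.5714, 0.1128, 0.0953]
eef_rot: [178.0, -0.5, 164.6]
ft_force: [-0.5, 1.0, 0.5]
grip_width: 0.999
finger_force: 0.0
```

jog_arm([
  {"dx": 0,"dy": 0,"dz": 0,"twist": 0},
  {"dx": 0,"dy": 0,"dz": 0,"twist": 0},
  {"dx": 0,"dy": 0,"dz": 0,"twist": 0},
  {"dx": 0,"dy": 0,"dz": 0,"twist": 0},
  {"dx": 0,"dy": 0,"dz": 0,"twist": 0},
  {"dx": 0,"dy": 0,"dz": 0,"twist": 0},
  {"dx": 0,"dy": 0,"dz": 0,"twist": 0},
  {"dx": 0,"dy": 0,"dz": 0,"twist": 0},
], gripper=1)

```text
clock: 21.6
position: [0.5711, 0.113, 0.095]
eef_rot: [178.0, -0.6, 164.6]
ft_force: [-0.3, 5.5, 4.5]
grip_width: 0.133
finger_force: 59.1
```

jog_arm([
  {"dx": 0,"dy": 0,"dz": 0,"twist": 7},
  {"dx": 0,"dy": 0,"dz": 0,"twist": 14},
  {"dx": 0,"dy": 0,"dz": 0,"twist": 21},
  {"dx": 0,"dy": 0,"dz": 0,"twist": 28},
  {"dx": 0,"dy": 0,"dz": 0,"twist": 35},
  {"dx": 0,"dy": 0,"dz": 0,"twist": 42},
  {"dx": 0,"dy": 0,"dz": 0,"twist": 49},
  {"dx": 0,"dy": 0,"dz": 0,"twist": 55},
])

```text
clock: 22.6
position: [0.5721, 0.1139, 0.095]
eef_rot: [179.2, -2.1, 109.5]
ft_force: [2.8, 9.5, 0.3]
grip_width: 0.136
finger_force: 58.4
```

jog_arm([
  {"dx": 0,"dy": 0,"dz": 0,"twist": 7},
  {"dx": 0,"dy": 0,"dz": 0,"twist": 14},
  {"dx": 0,"dy": 0,"dz": 0,"twist": 21},
  {"dx": 0,"dy": 0,"dz": 0,"twist": 28},
  {"dx": 0,"dy": 0,"dz": 0,"twist": 35},
  {"dx": 0,"dy": 0,"dz": 0,"twist": 42},
  {"dx": 0,"dy": 0,"dz": 0,"twist": 45},
  {"dx": 0,"dy": 0,"dz": 0,"twist": 45},
])

```text
clock: 23.6
position: [0.5731, 0.1138, 0.095]
eef_rot: [-179.2, -2.1, 64.6]
ft_force: [7.0, 8.5, -2.3]
grip_width: 0.131
finger_force: 58.2
```

jog_arm([
  {"dx": 0,"dy": 0,"dz": 0,"twist": 0},
  {"dx": 0,"dy": 0,"dz": 0,"twist": 0},
  {"dx": 0,"dy": 0,"dz": 0,"twist": 0},
  {"dx": 0,"dy": 0,"dz": -2,"twist": 0},
  {"dx": 0,"dy": 0,"dz": -5,"twist": 0},
  {"dx": 0,"dy": 0,"dz": -9,"twist": -10},
  {"dx": 0,"dy": 0,"dz": -12,"twist": -20},
  {"dx": 0,"dy": 0,"dz": -14,"twist": -30},
], gripper=0)

```text
clock: 24.6
position: [0.5714, 0.1074, 0.2363]
eef_rot: [179.8, -2.1, 94.9]
ft_force: [0.0, -0.2, -1.3]
grip_width: 1.001
finger_force: 0.0
```

```bash
python3 -c "
from h import *
rep();s=sense();print(s['eef_rot']);p=np.load('jig.npy')
im=capture('wrist');cv2.imwrite('pics/w6.png',im[:,:,::-1])
print(todelta(jig2w(p,[50,-108,237])[0]),wproj(s,jig2w(p,[0,110,126])))"
```

```text
t 24.6 jig xyz [  0.6 105.3 236.3] r 146.7 th 0.73 Fx,Fz 0.03 -1.31 tan -0.18
[179.75335739  -2.07912547  94.90353104]
[-21.86145173   0.75428795  -0.6359532 ] [[324.14175811 238.16810379]]
```

jog_arm([
  {"dx": -3,"dy": 0.7,"dz": -0.6,"twist": -10},
  {"dx": -7,"dy": 0.7,"dz": -0.6,"twist": -20},
  {"dx": -11,"dy": 0.7,"dz": -0.6,"twist": -30},
  {"dx": -15,"dy": 0.7,"dz": -0.6,"twist": -40},
  {"dx": -18,"dy": 0.7,"dz": -0.6,"twist": -50},
  {"dx": -20.5,"dy": 0.7,"dz": -0.6,"twist": -60},
  {"dx": -21.9,"dy": 0.7,"dz": -0.6,"twist": -70},
  {"dx": -21.9,"dy": 0.7,"dz": -0.6,"twist": -79.7},
], gripper=1)

```text
clock: 25.65
position: [0.5952, -0.1114, 0.2318]
eef_rot: [177.9, -0.3, 174.3]
ft_force: [0.0, 1.2, -1.0]
grip_width: 0.002
finger_force: 0.0
```

```bash
python3 -c "
from h import *
capture('wrist');rep();s=sense();print(s['eef_rot']);p=np.load('jig.npy')
for q in ([50,-110,184],[16,-110,184],[-2,-110,187],[-22,-110,184],[-32,-110,180],[-40.7,-110,175.5]):print(q,todelta(jig2w(p,q)[0]).round(2))"
```

```text
t 25.7 jig xyz [  45.  -109.8  231.8] r 145.9 th 0.423 Fx,Fz -0.44 -0.02 tan -0.44
[177.90629795  -0.26275322 174.83404768]
[50, -110, 184] [-0.52 -0.2   4.78]
[16, -110, 184] [ 2.88 -0.18  4.79]
[-2, -110, 187] [ 4.68 -0.16  4.5 ]
[-22, -110, 184] [ 6.68 -0.17  4.81]
[-32, -110, 180] [ 7.68 -0.18  5.22]
[-40.7, -110, 175.5] [ 8.55 -0.19  5.67]
```

jog_arm([
  {"dx": 0,"dy": -0.2,"dz": 1.5,"twist": 0},
  {"dx": 0,"dy": -0.2,"dz": 3.2,"twist": 0},
  {"dx": 0,"dy": -0.2,"dz": 4.8,"twist": 0},
  {"dx": 0.9,"dy": -0.2,"dz": 4.8,"twist": 0},
  {"dx": 1.9,"dy": -0.2,"dz": 4.8,"twist": 0},
  {"dx": 2.9,"dy": -0.2,"dz": 4.8,"twist": 0},
  {"dx": 3.8,"dy": -0.2,"dz": 4.7,"twist": 0},
  {"dx": 4.7,"dy": -0.2,"dz": 4.6,"twist": 0},
])

```text
clock: 26.7
position: [0.5481, -0.1058, 0.1873]
eef_rot: [177.9, -0.2, 174.3]
ft_force: [0.2, 0.5, 0.7]
grip_width: -0.002
finger_force: 0.0
```

jog_arm([
  {"dx": 1,"dy": 0,"dz": 0.1,"twist": 0},
  {"dx": 2,"dy": 0,"dz": 0.2,"twist": 0},
  {"dx": 3,"dy": 0,"dz": 0.6,"twist": 0},
  {"dx": 3.9,"dy": 0,"dz": 1.1,"twist": 0},
  {"dx": 4.7,"dy": 0,"dz": 1.7,"twist": 0},
  {"dx": 4.7,"dy": 0,"dz": 1.7,"twist": 0},
  {"dx": 4.7,"dy": 0,"dz": 1.7,"twist": 0},
  {"dx": 4.7,"dy": 0,"dz": 1.7,"twist": 0},
])

```text
clock: 27.7
position: [0.5026, -0.1012, 0.171]
eef_rot: [178.0, -0.1, 174.3]
ft_force: [1.1, -1.7, 8.0]
grip_width: 0.004
finger_force: 3.2
```

```bash
python3 -c "
from h import *
avg(5)"
```

```text
t 27.7 jig xyz [ -48.1 -108.9  171. ] r 100.3 th 1.289 Fx,Fz 1.21 8.04 tan 6.21
t 27.75 jig xyz [ -48.1 -108.9  171. ] r 100.3 th 1.289 Fx,Fz 1.73 8.33 tan 6.8
t 27.8 jig xyz [ -48.1 -108.9  171. ] r 100.3 th 1.289 Fx,Fz 0.49 8.47 tan 5.96
t 27.85 jig xyz [ -48.1 -108.9  171. ] r 100.3 th 1.288 Fx,Fz 1.45 7.48 tan 6.01
t 27.9 jig xyz [ -48.1 -108.9  171. ] r 100.3 th 1.289 Fx,Fz 1.08 8.78 tan 6.6
```

jog_arm([
  {"dx": 0.4,"dy": 0,"dz": 0.3,"twist": 0},
  {"dx": 0.8,"dy": 0,"dz": 0.7,"twist": 0},
  {"dx": 1.2,"dy": 0,"dz": 1.1,"twist": 0},
  {"dx": 1.55,"dy": 0,"dz": 1.45,"twist": 0},
  {"dx": 1.55,"dy": 0,"dz": 1.45,"twist": 0},
  {"dx": 1.55,"dy": 0,"dz": 1.45,"twist": 0},
  {"dx": 1.55,"dy": 0,"dz": 1.45,"twist": 0},
  {"dx": 1.55,"dy": 0,"dz": 1.45,"twist": 0},
])

```text
clock: 28.95
position: [0.4878, -0.0996, 0.157]
eef_rot: [178.0, 0.0, 174.3]
ft_force: [1.1, -3.4, 10.5]
grip_width: 0.005
finger_force: 4.4
```

```bash
python3 -c "
from h import *
avg(5)"
```

```text
t 28.95 jig xyz [ -62.9 -108.7  157. ] r 99.8 th 1.493 Fx,Fz 1.43 10.53 tan 9.27
t 29.0 jig xyz [ -62.9 -108.7  157. ] r 99.8 th 1.493 Fx,Fz 1.34 10.29 tan 9.02
t 29.05 jig xyz [ -62.9 -108.7  157. ] r 99.8 th 1.493 Fx,Fz 2.19 9.58 tan 8.97
t 29.1 jig xyz [ -62.9 -108.7  157. ] r 99.8 th 1.493 Fx,Fz 1.97 10.19 tan 9.32
t 29.15 jig xyz [ -62.9 -108.7  157. ] r 99.8 th 1.493 Fx,Fz 2.1 10.19 tan 9.4
```

jog_arm([
  {"dx": 0.3,"dy": 0,"dz": 0.4,"twist": 0},
  {"dx": 0.6,"dy": 0,"dz": 0.8,"twist": 0},
  {"dx": 0.9,"dy": 0,"dz": 1.2,"twist": 0},
  {"dx": 1.15,"dy": 0,"dz": 1.6,"twist": 0},
  {"dx": 1.15,"dy": 0,"dz": 1.6,"twist": 0},
  {"dx": 1.15,"dy": 0,"dz": 1.6,"twist": 0},
  {"dx": 1.15,"dy": 0,"dz": 1.6,"twist": 0},
  {"dx": 1.15,"dy": 0,"dz": 1.6,"twist": 0},
])

```text
clock: 30.2
position: [0.4764, -0.0983, 0.1411]
eef_rot: [178.1, 0.0, 174.3]
ft_force: [1.6, -5.2, 10.4]
grip_width: -0.006
finger_force: 4.4
```

```bash
python3 -c "
from h import *
avg(5)"
```

```text
t 30.2 jig xyz [ -74.4 -108.5  141.1] r 99.5 th 1.691 Fx,Fz 2.07 10.42 tan 10.29
t 30.25 jig xyz [ -74.4 -108.5  141.1] r 99.5 th 1.69 Fx,Fz 2.02 10.9 tan 10.69
t 30.3 jig xyz [ -74.4 -108.5  141.1] r 99.5 th 1.691 Fx,Fz 2.06 10.71 tan 10.54
t 30.35 jig xyz [ -74.4 -108.5  141.1] r 99.5 th 1.69 Fx,Fz 1.29 11.72 tan 11.12
t 30.4 jig xyz [ -74.4 -108.5  141.1] r 99.5 th 1.69 Fx,Fz 1.88 9.85 tan 9.69
```

jog_arm([
  {"dx": 0.2,"dy": 0,"dz": 0.35,"twist": 0},
  {"dx": 0.4,"dy": 0,"dz": 0.7,"twist": 0},
  {"dx": 0.55,"dy": 0,"dz": 1.05,"twist": 0},
  {"dx": 0.65,"dy": 0,"dz": 1.35,"twist": 0},
  {"dx": 0.65,"dy": 0,"dz": 1.35,"twist": 0},
  {"dx": 0.65,"dy": 0,"dz": 1.35,"twist": 0},
  {"dx": 0.65,"dy": 0,"dz": 1.35,"twist": 0},
  {"dx": 0.65,"dy": 0,"dz": 1.35,"twist": 0},
])

```text
clock: 31.45
position: [0.4699, -0.0974, 0.1277]
eef_rot: [178.1, 0.0, 174.3]
ft_force: [0.7, -5.4, 11.7]
grip_width: 0.001
finger_force: 5.2
```

```bash
python3 -c "
from h import *
avg(6)
im=cv2.imread('pics/w6.png')[150:330,230:430];cv2.imwrite('pics/w6c.png',cv2.resize(im,None,fx=3,fy=3,interpolation=2))"
```

```text
t 31.45 jig xyz [ -81.  -108.2  127.7] r 99.4 th 1.841 Fx,Fz 1.23 11.7 tan 11.54
t 31.5 jig xyz [ -81.  -108.2  127.7] r 99.4 th 1.841 Fx,Fz 0.58 12.31 tan 11.94
t 31.55 jig xyz [ -81.  -108.2  127.7] r 99.4 th 1.84 Fx,Fz 1.49 11.99 tan 11.9
t 31.6 jig xyz [ -81.  -108.2  127.7] r 99.4 th 1.841 Fx,Fz 1.29 12.57 tan 12.39
t 31.65 jig xyz [ -81.  -108.2  127.7] r 99.4 th 1.84 Fx,Fz 0.12 11.95 tan 11.45
t 31.7 jig xyz [ -81.  -108.2  127.7] r 99.4 th 1.841 Fx,Fz 1.6 12.63 tan 12.54
```

View pics/w6c.png

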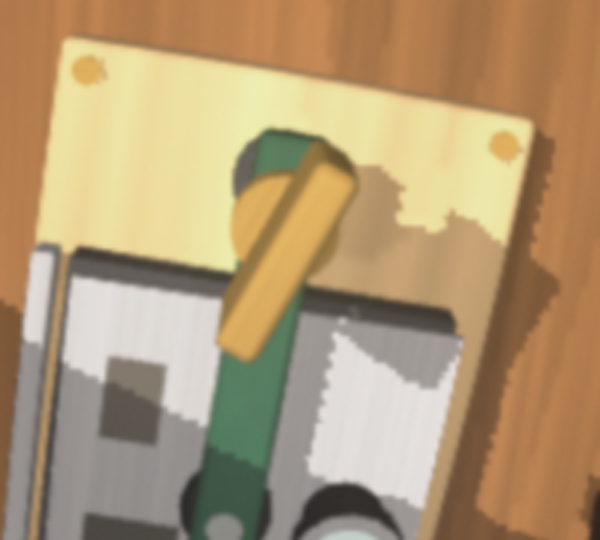

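jog_arm([
  {"dx": 0,"dy": 0,"dz": -2,"twist": 0},
  {"dx": 0.7,"dy": -0.2,"dz": -4,"twist": 0},
  {"dx": 1.45,"dy": -0.2,"dz": -4,"twist": 0},
  {"dx": 1.45,"dy": -0.2,"dz": -4,"twist": 0},
  {"dx": 1.45,"dy": -0.2,"dz": -4,"twist": 0},
  {"dx": 1.45,"dy": -0.2,"dz": -3,"twist": 0},
  {"dx": 1.45,"dy": -0.2,"dz": -1.5,"twist": 0},
  {"dx": 1.45,"dy": -0.2,"dz": 0,"twist": 0},
], gripper=0)

```text
clock: 32.75
position: [0.4536, -0.0959, 0.1248]
eef_rot: [177.9, -0.3, 174.3]
ft_force: [-0.1, 0.4, -0.3]
grip_width: 0.998
finger_force: 0.0
```

jog_arm([
  {"dx": 0,"dy": 0,"dz": 1.2,"twist": 0},
  {"dx": 0,"dy": 0,"dz": 2.4,"twist": 0},
  {"dx": 0,"dy": 0,"dz": 2.4,"twist": 0},
  {"dx": 0,"dy": 0,"dz": 2.4,"twist": 0},
  {"dx": 0,"dy": 0,"dz": 2.4,"twist": 0},
  {"dx": 0,"dy": 0,"dz": 2.4,"twist": 0},
  {"dx": 0,"dy": 0,"dz": 2.4,"twist": 0},
  {"dx": 0,"dy": 0,"dz": 2.4,"twist": 0},
], gripper=1)

```text
clock: 33.75
position: [0.4533, -0.0966, 0.1018]
eef_rot: [178.1, -0.3, 174.3]
ft_force: [-0.5, -7.2, -4.9]
grip_width: 0.505
finger_force: 61.3
```

jog_arm([
  {"dx": -0.4,"dy": 0,"dz": -1.1,"twist": 0},
  {"dx": -1.0,"dy": 0,"dz": -2.2,"twist": 0},
  {"dx": -2.2,"dy": 0,"dz": -3.8,"twist": 0},
  {"dx": -3.7,"dy": 0,"dz": -5.1,"twist": 0},
  {"dx": -5.4,"dy": 0,"dz": -6.1,"twist": 0},
  {"dx": -6.8,"dy": 0,"dz": -6.6,"twist": 0},
  {"dx": -7.5,"dy": 0,"dz": -6.8,"twist": 0},
  {"dx": -7.5,"dy": 0,"dz": -6.8,"twist": 0},
])

```text
clock: 34.75
position: [0.5252, -0.104, 0.1689]
eef_rot: [177.8, -0.7, 174.3]
ft_force: [-10.3, 3.5, 3.1]
grip_width: 0.497
finger_force: 61.8
```

jog_arm([
  {"dx": 0,"dy": 0,"dz": 0,"twist": 0},
  {"dx": 0,"dy": 0,"dz": 0,"twist": 0},
  {"dx": 0,"dy": 0,"dz": 0,"twist": 0},
  {"dx": 0,"dy": 0,"dz": -2,"twist": 0},
  {"dx": 0,"dy": 0,"dz": -4,"twist": 0},
  {"dx": 0,"dy": 0,"dz": -6,"twist": 0},
  {"dx": 0,"dy": 4,"dz": -6,"twist": 10},
  {"dx": 0,"dy": 9,"dz": -6,"twist": 20},
], gripper=0)

```text
clock: 35.75
position: [0.538, -0.0177, 0.2336]
eef_rot: [178.1, -0.9, 153.9]
ft_force: [1.2, 0.8, 0.4]
grip_width: 0.995
finger_force: 0.0
```

```bash
python3 -c "
from h import *
capture('wrist');rep();s=sense();print(s['eef_rot'],s['joint_positions'][[0,5]]);p=np.load('jig.npy')
R=Ro.from_euler('xyz',s['eef_rot'],degrees=True).as_matrix();g=jig2w(p,[0,110,114])[0]+R[:,2]*.019
print(todelta(g))"
```

```text
t 35.8 jig xyz [-21.5 -16.8 233.8] r 147.4 th 0.881 Fx,Fz -1.93 -0.48 tan -1.98
[177.96324216  -0.97605847 153.21318629] [-10.42297097  16.37414163]
[ 2.40296527 12.15458711 14.36179508]
```

jog_arm([
  {"dx": 0.6,"dy": 3,"dz": 0,"twist": 10.6},
  {"dx": 1.2,"dy": 6,"dz": 1,"twist": 21.2},
  {"dx": 1.8,"dy": 9,"dz": 2.5,"twist": 31.8},
  {"dx": 2.2,"dy": 11,"dz": 4,"twist": 42.4},
  {"dx": 2.4,"dy": 12.15,"dz": 5.5,"twist": 53},
  {"dx": 2.4,"dy": 12.15,"dz": 7,"twist": 63.6},
  {"dx": 2.4,"dy": 12.15,"dz": 8,"twist": 74.2},
  {"dx": 2.4,"dy": 12.15,"dz": 8,"twist": 84.6},
])

```text
clock: 36.8
position: [0.5681, 0.1049, 0.1567]
eef_rot: [-179.2, -1.9, 69.3]
ft_force: [0.0, -0.5, -0.6]
grip_width: 0.998
finger_force: 0.0
```

```bash
python3 -c "
from h import *
capture('wrist');rep();s=sense();print(s['eef_rot'],s['joint_positions'][[0,5]]);p=np.load('jig.npy')
R=Ro.from_euler('xyz',s['eef_rot'],degrees=True).as_matrix();g=jig2w(p,[0,110,114])[0]+R[:,2]*.019
print(todelta(g))"
```

```text
t 36.85 jig xyz [ -2.2 102.5 157.2] r 68.5 th 0.852 Fx,Fz 0.26 -0.61 tan 0.08
[-179.20317804   -1.94095331   68.84074327] [  2.02206922 113.16840234]
[0.63432166 0.06608228 6.2407837 ]
```

jog_arm([
  {"dx": 0.6,"dy": 0.05,"dz": 1.5,"twist": 4.5},
  {"dx": 0.6,"dy": 0.05,"dz": 3,"twist": 4.5},
  {"dx": 0.6,"dy": 0.05,"dz": 4.5,"twist": 4.5},
  {"dx": 0.6,"dy": 0.05,"dz": 5.7,"twist": 4.5},
  {"dx": 0.6,"dy": 0.05,"dz": 6.2,"twist": 4.5},
  {"dx": 0.6,"dy": 0.05,"dz": 6.2,"twist": 4.5},
  {"dx": 0.6,"dy": 0.05,"dz": 6.2,"twist": 4.5},
  {"dx": 0.6,"dy": 0.05,"dz": 6.2,"twist": 4.5},
])

```text
clock: 37.85
position: [0.5714, 0.1126, 0.0963]
eef_rot: [-179.1, -1.9, 65.2]
ft_force: [0.2, -0.9, 0.2]
grip_width: 1.001
finger_force: 0.0
```

jog_arm([
  {"dx": 0,"dy": 0,"dz": 0,"twist": 0},
  {"dx": 0,"dy": 0,"dz": 0,"twist": 0},
  {"dx": 0,"dy": 0,"dz": 0,"twist": 0},
  {"dx": 0,"dy": 0,"dz": 0,"twist": 0},
  {"dx": 0,"dy": 0,"dz": 0,"twist": 0},
  {"dx": 0,"dy": 0,"dz": 0,"twist": 0},
  {"dx": 0,"dy": 0,"dz": 0,"twist": 2},
  {"dx": 0,"dy": 0,"dz": 0,"twist": 4},
], gripper=1)

```text
clock: 38.85
position: [0.572, 0.1122, 0.096]
eef_rot: [-179.1, -1.8, 61.1]
ft_force: [4.3, -2.1, -2.2]
grip_width: 0.125
finger_force: 62.6
```

jog_arm([
  {"dx": 0,"dy": 0,"dz": 0,"twist": 2},
  {"dx": 0,"dy": 0,"dz": 0,"twist": 3},
  {"dx": 0,"dy": 0,"dz": 0,"twist": 3},
  {"dx": 0,"dy": 0,"dz": 0,"twist": 3},
  {"dx": 0,"dy": 0,"dz": 0,"twist": 3},
  {"dx": 0,"dy": 0,"dz": 0,"twist": 3},
  {"dx": 0,"dy": 0,"dz": 0,"twist": 3},
  {"dx": 0,"dy": 0,"dz": 0,"twist": 3},
])

```text
clock: 39.85
position: [0.572, 0.1122, 0.096]
eef_rot: [-179.0, -1.8, 58.2]
ft_force: [3.4, -3.7, -1.6]
grip_width: 0.128
finger_force: 62.4
```

jog_arm([
  {"dx": 0,"dy": 0,"dz": 0,"twist": 0},
  {"dx": 0,"dy": 0,"dz": 0,"twist": 0},
  {"dx": 0,"dy": 0,"dz": 0,"twist": 0},
  {"dx": 0,"dy": 0,"dz": -2,"twist": 0},
  {"dx": 0,"dy": 0,"dz": -5,"twist": 0},
  {"dx": 0,"dy": 0,"dz": -9,"twist": -10},
  {"dx": 0,"dy": 0,"dz": -12,"twist": -20},
  {"dx": 0,"dy": 0,"dz": -14,"twist": -30},
], gripper=0)

```text
clock: 40.85
position: [0.5713, 0.1075, 0.2373]
eef_rot: [180.0, -2.1, 88.5]
ft_force: [-0.2, -0.1, -0.5]
grip_width: 1.001
finger_force: 0.0
```

```bash
python3 -c "
from h import *
capture('wrist');rep();s=sense();print(s['eef_rot']);p=np.load('jig.npy')
print(todelta(jig2w(p,[45,-108,232])[0]))"
```

```text
t 40.9 jig xyz [  1.4 105.5 239.5] r 149.8 th 0.723 Fx,Fz 0.84 0.94 tan 0.97
[179.81636369  -2.11914212  89.01083434]
[-21.63846446   2.6864197   -0.04469929]
```

jog_arm([
  {"dx": -3,"dy": 2,"dz": 0,"twist": -10.6},
  {"dx": -7,"dy": 2.7,"dz": 0,"twist": -21.2},
  {"dx": -11,"dy": 2.7,"dz": 0,"twist": -31.8},
  {"dx": -15,"dy": 2.7,"dz": 0,"twist": -42.4},
  {"dx": -18,"dy": 2.7,"dz": 0,"twist": -53},
  {"dx": -20.5,"dy": 2.7,"dz": 0,"twist": -63.6},
  {"dx": -21.6,"dy": 2.7,"dz": 0,"twist": -74.2},
  {"dx": -21.6,"dy": 2.7,"dz": 0,"twist": -84.8},
], gripper=1)

```text
clock: 41.9
position: [0.5908, -0.11, 0.2269]
eef_rot: [177.9, -0.3, 173.1]
ft_force: [-1.4, 0.2, 0.2]
grip_width: 0.001
finger_force: 0.0
```

```bash
python3 -c "
from h import *
capture('wrist');rep();s=sense();print(s['eef_rot']);p=np.load('jig.npy')
for q in ([45,-110,184],[-2,-110,185.5],[-48,-110,170]):print(q,todelta(jig2w(p,q)[0]).round(2))"
```

```text
t 41.95 jig xyz [  40.6 -108.8  226.9] r 140.1 th 0.446 Fx,Fz 0.14 0.35 tan 0.09
[177.89962851  -0.30865374 173.64526083]
[45, -110, 184] [-0.47 -0.27  4.28]
[-2, -110, 185.5] [ 4.23 -0.34  4.16]
[-48, -110, 170] [ 8.82 -0.47  5.73]
```

jog_arm([
  {"dx": 0,"dy": -0.3,"dz": 1.5,"twist": 0},
  {"dx": 0,"dy": -0.3,"dz": 3.0,"twist": 0},
  {"dx": 0,"dy": -0.3,"dz": 4.3,"twist": 0},
  {"dx": 0.8,"dy": -0.3,"dz": 4.3,"twist": 0},
  {"dx": 1.7,"dy": -0.3,"dz": 4.3,"twist": 0},
  {"dx": 2.6,"dy": -0.3,"dz": 4.3,"twist": 0},
  {"dx": 3.4,"dy": -0.3,"dz": 4.2,"twist": 0},
  {"dx": 4.2,"dy": -0.3,"dz": 4.15,"twist": 0},
])

```text
clock: 42.95
position: [0.5488, -0.1055, 0.1868]
eef_rot: [177.9, -0.2, 173.0]
ft_force: [0.8, 0.3, 0.7]
grip_width: 0.001
finger_force: 0.0
```

jog_arm([
  {"dx": 1,"dy": 0,"dz": 0,"twist": 0},
  {"dx": 2,"dy": -0.1,"dz": 0.2,"twist": 0},
  {"dx": 3,"dy": -0.1,"dz": 0.6,"twist": 0},
  {"dx": 3.9,"dy": -0.1,"dz": 1.1,"twist": 0},
  {"dx": 4.6,"dy": -0.1,"dz": 1.6,"twist": 0},
  {"dx": 4.6,"dy": -0.1,"dz": 1.6,"twist": 0},
  {"dx": 4.6,"dy": -0.1,"dz": 1.6,"twist": 0},
  {"dx": 4.6,"dy": -0.1,"dz": 1.6,"twist": 0},
])

```text
clock: 43.95
position: [0.5046, -0.1012, 0.1718]
eef_rot: [178.0, -0.1, 173.0]
ft_force: [2.2, -2.0, 8.1]
grip_width: 0.001
finger_force: 3.6
```

```bash
python3 -c "
from h import *
avg(4)"
```

```text
t 43.95 jig xyz [ -46.  -108.7  171.8] r 99.7 th 1.268 Fx,Fz 2.4 8.1 tan 7.05
t 44.0 jig xyz [ -46.1 -108.7  171.8] r 99.7 th 1.268 Fx,Fz 2.34 8.54 tan 7.29
t 44.05 jig xyz [ -46.  -108.7  171.8] r 99.7 th 1.267 Fx,Fz 2.06 8.22 tan 6.87
t 44.1 jig xyz [ -46.1 -108.7  171.8] r 99.7 th 1.268 Fx,Fz 2.17 7.93 tan 6.76
```

jog_arm([
  {"dx": 0.4,"dy": 0,"dz": 0.3,"twist": 0},
  {"dx": 0.8,"dy": 0,"dz": 0.7,"twist": 0},
  {"dx": 1.2,"dy": 0,"dz": 1.1,"twist": 0},
  {"dx": 1.55,"dy": 0,"dz": 1.45,"twist": 0},
  {"dx": 1.55,"dy": 0,"dz": 1.45,"twist": 0},
  {"dx": 1.55,"dy": 0,"dz": 1.45,"twist": 0},
  {"dx": 1.55,"dy": 0,"dz": 1.45,"twist": 0},
  {"dx": 1.55,"dy": 0,"dz": 1.45,"twist": 0},
])

```text
clock: 45.15
position: [0.4897, -0.0995, 0.1578]
eef_rot: [178.1, 0.0, 173.0]
ft_force: [2.2, -5.1, 10.5]
grip_width: -0.001
finger_force: 4.6
```

```bash
python3 -c "
from h import *
avg(4)"
```

```text
t 45.15 jig xyz [ -61.1 -108.4  157.8] r 99.0 th 1.475 Fx,Fz 2.64 10.51 tan 9.91
t 45.2 jig xyz [ -61.2 -108.4  157.8] r 99.0 th 1.476 Fx,Fz 2.83 10.42 tan 9.95
t 45.25 jig xyz [ -61.1 -108.4  157.8] r 99.0 th 1.475 Fx,Fz 2.14 11.02 tan 9.99
t 45.3 jig xyz [ -61.2 -108.4  157.8] r 99.0 th 1.476 Fx,Fz 2.49 10.78 tan 10.02
```

jog_arm([
  {"dx": 0.3,"dy": 0,"dz": 0.4,"twist": 0},
  {"dx": 0.6,"dy": 0,"dz": 0.8,"twist": 0},
  {"dx": 0.9,"dy": 0,"dz": 1.2,"twist": 0},
  {"dx": 1.15,"dy": 0,"dz": 1.6,"twist": 0},
  {"dx": 1.15,"dy": 0,"dz": 1.6,"twist": 0},
  {"dx": 1.15,"dy": 0,"dz": 1.6,"twist": 0},
  {"dx": 1.15,"dy": 0,"dz": 1.6,"twist": 0},
  {"dx": 1.15,"dy": 0,"dz": 1.6,"twist": 0},
])

```text
clock: 46.35
position: [0.4786, -0.0977, 0.1418]
eef_rot: [178.1, 0.0, 173.0]
ft_force: [2.9, -6.4, 9.0]
grip_width: 0.002
finger_force: 4.7
```

```bash
python3 -c "
from h import *
avg(4)"
```

```text
t 46.35 jig xyz [ -72.3 -107.7  141.8] r 98.1 th 1.673 Fx,Fz 3.49 9.05 tan 9.65
t 46.4 jig xyz [ -72.3 -107.8  141.8] r 98.1 th 1.673 Fx,Fz 3.24 9.2 tan 9.68
t 46.45 jig xyz [ -72.3 -107.8  141.9] r 98.1 th 1.672 Fx,Fz 3.13 9.14 tan 9.57
t 46.5 jig xyz [ -72.3 -107.8  141.8] r 98.1 th 1.673 Fx,Fz 3.46 9.47 tan 10.01
```

jog_arm([
  {"dx": 0.3,"dy": 0,"dz": 0.35,"twist": 0},
  {"dx": 0.6,"dy": 0,"dz": 0.7,"twist": 0},
  {"dx": 0.85,"dy": 0,"dz": 1.1,"twist": 0},
  {"dx": 1.1,"dy": 0,"dz": 1.45,"twist": 0},
  {"dx": 1.1,"dy": 0,"dz": 1.45,"twist": 0},
  {"dx": 1.1,"dy": 0,"dz": 1.45,"twist": 0},
  {"dx": 1.1,"dy": 0,"dz": 1.45,"twist": 0},
  {"dx": 1.1,"dy": 0,"dz": 1.45,"twist": 0},
])

```text
clock: 47.55
position: [0.471, -0.0968, 0.1283]
eef_rot: [178.1, 0.4, 173.0]
ft_force: [11.8, -6.3, 6.3]
grip_width: 0.001
finger_force: 6.8
```

```bash
python3 -c "
from h import *
avg(4)"
```

```text
t 47.55 jig xyz [ -80.  -107.5  128.3] r 98.7 th 1.831 Fx,Fz 12.35 6.31 tan 9.76
t 47.6 jig xyz [ -80.  -107.5  128.3] r 98.7 th 1.831 Fx,Fz 12.39 6.11 tan 9.58
t 47.65 jig xyz [ -80.  -107.5  128.3] r 98.7 th 1.831 Fx,Fz 12.84 6.38 tan 9.98
t 47.7 jig xyz [ -80.  -107.5  128.3] r 98.7 th 1.831 Fx,Fz 12.69 6.72 tan 10.25
```

jog_arm([
  {"dx": 0.15,"dy": 0,"dz": 0.35,"twist": 0},
  {"dx": 0.25,"dy": 0,"dz": 0.7,"twist": 0},
  {"dx": 0.35,"dy": 0,"dz": 1.0,"twist": 0},
  {"dx": 0.45,"dy": 0,"dz": 1.3,"twist": 0},
  {"dx": 0.45,"dy": 0,"dz": 1.5,"twist": 0},
  {"dx": 0.45,"dy": 0,"dz": 1.6,"twist": 0},
  {"dx": 0.45,"dy": 0,"dz": 1.6,"twist": 0},
  {"dx": 0.45,"dy": 0,"dz": 1.6,"twist": 0},
])

```text
clock: 48.75
position: [0.4659, -0.0961, 0.1125]
eef_rot: [178.2, 0.3, 172.9]
ft_force: [7.9, -8.9, 12.8]
grip_width: 0.004
finger_force: 8.0
```

```bash
python3 -c "
from h import *
avg(3)"
```

```text
t 48.75 jig xyz [ -85.  -107.3  112.5] r 98.7 th 1.999 Fx,Fz 8.75 12.84 tan 13.94
t 48.8 jig xyz [ -85.  -107.3  112.5] r 98.7 th 1.999 Fx,Fz 8.92 13.22 tan 14.34
t 48.85 jig xyz [ -85.  -107.3  112.5] r 98.6 th 1.999 Fx,Fz 8.93 12.45 tan 13.57
```

jog_arm([
  {"dx": 0,"dy": 0,"dz": 0.1,"twist": 0},
  {"dx": -0.1,"dy": 0,"dz": 0.2,"twist": 0},
  {"dx": -0.1,"dy": 0,"dz": 0.3,"twist": 0},
  {"dx": -0.1,"dy": 0,"dz": 0.4,"twist": 0},
  {"dx": -0.1,"dy": 0,"dz": 0.4,"twist": 0},
  {"dx": -0.1,"dy": 0,"dz": 0.4,"twist": 0},
  {"dx": -0.1,"dy": 0,"dz": 0.4,"twist": 0},
  {"dx": -0.1,"dy": 0,"dz": 0.4,"twist": 0},
])

```text
clock: 49.9
position: [0.4673, -0.0958, 0.1097]
eef_rot: [178.2, 0.4, 173.0]
ft_force: [5.1, -6.6, 29.3]
grip_width: -0.002
finger_force: 12.1
```

```bash
python3 -c "
from h import *
avg(2)"
```

```text
t 49.9 jig xyz [ -83.7 -106.9  109.7] r 96.7 th 2.025 Fx,Fz 5.67 29.34 tan 29.8
t 49.95 jig xyz [ -83.7 -106.9  109.7] r 96.7 th 2.025 Fx,Fz 4.95 28.79 tan 29.17
```

jog_arm([
  {"dx": -0.1,"dy": 0,"dz": -0.2,"twist": 0},
  {"dx": -0.2,"dy": 0,"dz": -0.6,"twist": 0},
  {"dx": -0.2,"dy": 0,"dz": -1.5,"twist": 0},
  {"dx": -0.2,"dy": 0,"dz": -3,"twist": 0},
  {"dx": 0,"dy": 0,"dz": -5,"twist": 0},
  {"dx": 0,"dy": 0,"dz": -7,"twist": 0},
  {"dx": 0,"dy": 0,"dz": -9,"twist": 0},
  {"dx": 0,"dy": 0,"dz": -9,"twist": 0},
])

```text
clock: 51.0
position: [0.4625, -0.0962, 0.1968]
eef_rot: [177.9, -0.2, 173.0]
ft_force: [0.4, -0.6, -0.1]
grip_width: -0.0
finger_force: 0.0
```

```bash
python3 -c "
from h import *
rep();a=capture('scene')[190:350,210:450];cv2.imwrite('pics/f.png',cv2.resize(a[:,:,::-1],None,fx=3,fy=3,interpolation=2))"
```

```text
t 51.0 jig xyz [ -88.5 -107.8  196.8] r 145.9 th 1.409 Fx,Fz 0.43 -0.08 tan 0.23
```

View pics/f.png

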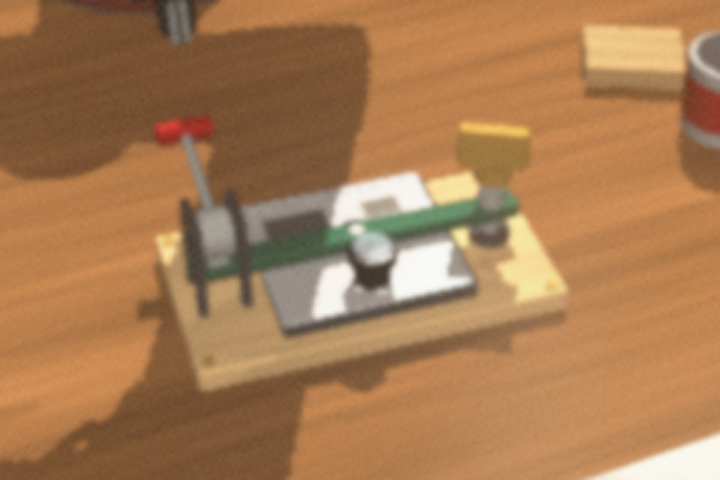

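```bash
python3 -c "
from h import *
p=np.load('jig.npy')
for th in(1.6,1.8,2): 
  f=np.radians(8)+2-th;print(th,proj('scene',jig2w(p,[-100*np.cos(f),-110,90+100*np.sin(f)])))
print(sign_off())"
```

```text
1.6 [[270.12124124 222.08990562]]
1.8 [[269.97613733 226.33443875]]
2 [[270.21612061 231.82834623]]
the job is handed in; nothing more can be done
None
```

I handed the job in at about 51 s of the 72 s allowed, with the plate clamped, the lever home on its stop and the arm clear of everything. I turned the nut about 106° clockwise, so resistance should begin at about 1.0 to 1.07 rad; force readings with the lever held still varied by about 1 N, so that onset is uncertain by roughly 0.1 rad.

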